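# Open the dial-coded key safe

## Task

Open the grey key safe on the worktop: set its left dial to three dots and its right dial to two dots, then slide the shutter by its red bar all the way to the left, to its stop. The lock is worn, so each dial really catches up to about 20 degrees to one side or the other of its dots: turn it slowly across them until you feel it catch lightly, and leave it there. Never force the shutter while it is still locked, and do not disturb the things standing around.

Things in the scene. Friction and masses are not known exactly. Their poses are not given: they have to be found in the camera images.
- safe: Grey key safe, fixed to the worktop, 180 (x) x 250 (y) x 60 mm high; origin: centre of its underside, x from its front (dial side) to its back, y to its left, z up. Dial axes at x = -55 mm, y = +55 mm (left dial) and -55 mm (right dial). The shutter lies on the rear half between two guide rails that stand 9 mm above the top; it slides along the safe's +y.
- dial_plate: Front half of the safe with the lock inside; origin and axes as the safe, flat top 60 mm above the worktop. Marks of 1 to 4 white dots round each dial, 41 mm from its axis. Each dial has one catch (gate), hidden, within 0.37 rad either side of its code mark, elsewhere each time; there a sprung pin drops in. With both pins in, the shutter is free.
- dial_left_grip (a point): On the left dial's axis, 82 mm above the worktop, mid-height of its finger grip. The dial is a black disc, 54 mm across, 8 mm high; the upright flat-sided grip on it is 44 mm long, 12 mm thick, from 68 to 95 mm above the worktop. The point turns with the dial: x along the grip to the end with the white line (the pointer), z up.
- dial_right_grip (a point): The same point of the right dial, which is alike. Either dial wants a firm pinch (30 to 40 N), or the fingers slip on it at the catch.
- dial_left (a joint): Angle of the left dial, rad, 0 to 2.4, growing clockwise seen from above: one dot at 0, two at 0.8, three at 1.6, four at 2.4 (at 1.2 the pointer points along the safe's +x). Code: three dots. Steady friction about 0.06 N m; the dial stays where it is left. Gate feel: see dial_right.
- dial_right (a joint): The same for the right dial; code: two dots (0.8). Feel of both gates: the pin's drop eases the turning for a moment; the gate has about 0.07 rad of play; turning on against its side takes 0.15 to 0.25 N m in all, and some 0.02 rad further the pin is pushed out far enough to lock again (a dial turned too far can be turned back into it).
- shutter (a joint): Travel of the shutter in m: 0 shut, 0.09 fully open at its stop; it opens along the safe's +y. Friction about 2 N. While either dial is out of its gate a pin stops it after about 1.5 mm. Do not push it there with more than 15 N.
- shutter_bar (a point): Centre of the red bar on the shutter, 77 mm above the worktop. The bar is 50 mm long along the safe's x, 10 mm thick along its y, from 67 to 88 mm above the worktop. It moves with the shutter; axes as the safe's.
- honey_jar: Bystander: honey jar with a black lid, 63 mm across, 94 mm high; origin under its centre.
- spice_pot: Bystander: spice jar with a black cap, 41 mm across, 105 mm high; origin under its centre.
- dip_pot: Bystander: small clear food tub, 64 x 86 x 26 mm; origin under its centre.
- teaspoon: Bystander: teaspoon lying flat, 130 x 27 x 11 mm; origin under its centre.

How it is judged (in metres and radians):
At the end, for the whole second after the job is handed in: The shutter is slid open to its stop (at least 85 of 90 mm) and at rest (value of joint shutter above 0.085 m and velocity of joint shutter below 0.01 m/s); the robot touches nothing.
It fails at once if the shutter is forced against its lock pins (more than 20 N) (contact force between shutter and dial_plate above 20 N).
It fails at once if a bystander is pushed more than 40 mm (distance of any of honey_jar, spice_pot, dip_pot, teaspoon from where it was at the start of the episode above 0.04 m).
It also fails if it takes over 72 s, if anything falls off the work surface, if the arm or the gripper's body presses on something with over 40 N, if the wrist force passes 120 N, or if a joint passes its speed limit or range.

## Robot

A 6-joint arm with a two-finger parallel gripper is mounted at the origin on a cart in front of the work surface, level with it; the furniture and walls round the work are solid. World frame = base frame: x ahead of the robot, y to its left, z up, the work surface at z = 0. Lengths are in m, angles in degrees, forces in N, time in s.
With the tool pointing down it reaches from about 0.3 to 0.825 m from the base axis. Payload 5.4 kg.
Tool frame: the origin (TCP) lies on the centre line of the jaws, within the pads' length; the fingertips stand 14 mm ahead of it and the grasp point (between the pads) lies 5 mm behind it; z points along the fingers, y is the line along which they close (so a half turn about z gives the same grasp; the last joint's range is limited). The gripper opens to 92 mm and grips with 3 to 60 N. Pads are 20 mm wide; open, the fingers measure 128 mm over their backs; the gripper's body (75 mm by 189 mm) begins 69 mm behind the grasp point.
Start: joints at [-88.757, 9.076, 91.501, -0, 79.423, -12.038], TCP at [0.132, -0.56, 0.229] pointing down, gripper open.
Joint ranges: [-166.64, 166.64], [-54.1, 131.32], [10.49, 154.53], [-73.88, 253.88], [9.74, 151.15], [-171.62, 171.62]. Speed limits (degrees/s): [147.25, 147.25, 180, 180, 180, 180].

## Interface

Orientations are given as a 3x3 rotation matrix whose columns are the frame's x, y, z axes.
In Python, from plant import bot gives the robot as it stands.
- The arm moves only by the tool move_arm, never from a script. Its argument "commands" is text: rows parted by semicolons, each of 4 numbers parted by spaces: the shift along the world's x, y, z in mm, then the turn about the world's z in degrees. A call has exactly 5 rows; each row is the pose to reach, as a shift and turn from the pose commanded when the call began; what a row does not reach only later rows make up. A row lasts 1/8 s, in which the tool goes at most 62.5 mm and 10.7 degrees, less where a joint would pass 70% of its speed; a pose out of reach is approached as far as the arm can. A call with a gripper value outside its range is refused whole. "claw" is the opening, from 0 (shut) to 1 (fully open), set as the call begins (left out, the last holds). The fingers move at their own pace and stop on an object; "force" is the grip in N (left out, the last holds). Time passes only in rows, so rows that repeat a pose let the fingers close, or fill a call up. It gives the time, the measured TCP pose, the force, the opening and the grip force at its end, in the units of the state.
- bot.get_state(): the state, without advancing time (a new reading comes with each control period).
- bot.camera(name): name is "side" or "top" or "wrist"; returns (picture, depth): 400x640x3 uint8, blue, green, red; 400x640 float32, m along the optical axis (not along the pixel's ray), 0 where there is no reading.
- bot.camera_info(name): a dict with "fov_y" (degrees; the focal length in pixels is half the picture's height over the tangent of half this angle, whatever the lens; pixels are square), "cx", "cy" (the principal point, pixels), "extrinsics" (4x4, takes a point from camera to world coordinates); the wrist camera has in their place "T_tool_cam" (4x4, takes a point from camera to tool coordinates, whose origin is the TCP and whose axes are the flange's). Camera axes: x right, y down, z forward; pixel columns grow to the right and rows downward; lengths in m; the calibration is good to about 2 mm. The wrist camera is an equidistant fisheye: a pixel r from the principal point sees the ray r / f radians off the axis. A picture is of the moment at which its call begins: read the wrist's pose just before it. camera_info takes no time and is no camera call.
- bot.job_done(): hands the job in; it is judged then, once.
Trained networks look in the newest picture that a camera, given by its name, has taken for a name from the list of things; names that differ only in an ending like _2 or _b are one class to them, and where a whole thing is asked for, a point or a joint stands for the part that bears it (a point fixed in the world has none). Each returns a list of dicts, best first, with "confidence" (0 to 1); they miss things now and then, are a little off and sometimes report something else, mostly with a low value. They report only what shows in the picture. A call takes as long as a camera call.
- bot.look_for(target, camera): "xyz" ([x, y, z] in m, in world coordinates, good to about 4 mm: the middle of the surface that is visible of it).
- bot.silhouettes(target, camera): "mask" (400x640 bool, what is visible of it).
- bot.spot_point(target, camera): "xyz" ([x, y, z] in m, in world coordinates, good to about 4 mm: a listed point, or the origin of a listed thing).
The state is a dict: "time": time; "joint_positions": joint angles; "joint_vel": joint speeds; "tau": joint torques, N m; "tcp_pos": TCP position; "ee_rot": TCP orientation; "force": force on the tool from outside, world axes, zero at the start; "moment": the same for the moment, N m; "width": finger opening in m; "gripper_force": force on a finger pad.
Only numpy, scipy, OpenCV 4.12 (cv2) and the standard library are available. Lean on these libraries where they do the work, as an engineer would, in place of code of your own. Each camera call takes 0.05 s, during which the arm holds its last target. There are 200 camera calls.

## Working session

There is one attempt and no reset: what is moved stays moved. The work goes in short steps, Python scripts to look and compute and a tool call to move; the robot and the scene stay as the last step left them, time stands still between calls to the robot, and variables do not carry over. Pictures are saved under pics/ and viewed, at most 10 in all, crops included, and the job is handed in when it is done.

Besides the shell and the picture viewer there is one more tool, called as a command line: name --argument value ..., lists and objects as JSON in quotes. move_arm: Moves the arm, as the interface text tells. Its arguments: {"type":"object","properties":{"commands":{"type":"string"},"claw":{"type":"number"},"force":{"type":"number"}},"required":["commands"]}

```bash
mkdir -p pics; python3 - <<'E'
from plant import bot
import cv2,numpy as np
for c in("top","side"):
    p,d=bot.camera(c); cv2.imwrite(f"pics/{c}1.png",p)
    for t in("safe","dial_left_grip","dial_right_grip","shutter_bar","honey_jar","spice_pot","dip_pot","teaspoon"):
        r=bot.spot_point(t,c)
        print(c,t,[(np.round(x["xyz"],3).tolist(),round(x["confidence"],2)) for x in r[:2]])
s=bot.get_state();print(s["time"],s["ee_rot"],s["force"],s["moment"],s["width"])
E
```

```text
top safe [([0.582, -0.068, 0.002], 0.64)]
top dial_left_grip [([0.572, 0.003, 0.085], 0.89), ([0.593, 0.217, 0.001], 0.68)]
top dial_right_grip [([0.503, -0.089, 0.083], 0.66)]
top shutter_bar [([0.577, -0.153, 0.079], 0.63)]
top honey_jar [([0.701, 0.277, 0.001], 0.67)]
top spice_pot [([0.745, 0.081, -0.003], 0.86)]
top dip_pot [([0.594, 0.219, 0.004], 0.6)]
top teaspoon [([0.391, -0.269, -0.004], 0.48)]
side safe [([0.581, -0.073, 0.0], 0.69)]
side dial_left_grip [([0.568, 0.003, 0.081], 0.88)]
side dial_right_grip [([0.503, -0.08, 0.088], 0.86), ([0.584, -0.069, 0.004], 0.63)]
side shutter_bar [([0.579, -0.155, 0.075], 0.9)]
side honey_jar [([0.389, -0.272, 0.001], 0.7), ([0.703, 0.277, -0.001], 0.66)]
side spice_pot [([0.741, 0.075, -0.006], 0.95)]
side dip_pot [([0.591, 0.224, 0.002], 0.91)]
side teaspoon [([0.387, -0.271, 0.0], 0.55)]
0.9 [[ 9.73256211e-01  2.29722327e-01 -2.10559161e-05]
 [ 2.29722327e-01 -9.73256211e-01  9.83229366e-07]
 [-2.02669314e-05 -5.79394814e-06 -1.00000000e+00]] [ 0.53781031 -0.34558547  0.25166546] [-0.00923672 -0.01301765 -0.01182925] 0.091640049172499
```

View pics/top1.png

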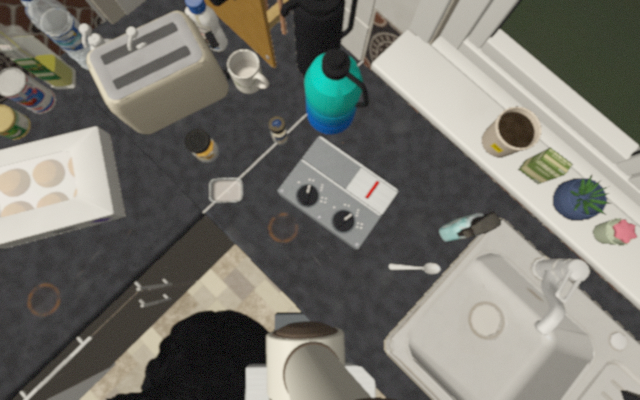

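```bash
python3 - <<'E'
from plant import bot
import numpy as np
for c in ("top","side"):
    i=bot.camera_info(c);print(c,i["fov_y"],i["cx"],i["cy"],np.round(i["extrinsics"],3).tolist())
i=bot.camera_info("wrist");print(i)
E
```

```text
top 57.652359535937144 320.93932631164927 199.5464895455367 [[-0.01, -0.985, 0.17, 0.402], [-1.0, 0.007, -0.021, -0.009], [0.019, -0.17, -0.985, 0.959], [0.0, 0.0, 0.0, 1.0]]
side 42.61973523468262 324.3054932448415 193.5961427941357 [[-0.829, -0.264, 0.492, -0.045], [-0.558, 0.427, -0.711, 0.841], [-0.022, -0.865, -0.502, 0.689], [0.0, 0.0, 0.0, 1.0]]
{'fov_y': 65.70646984690485, 'cx': 314.1579835251175, 'cy': 200.1611990233064, 'T_tool_cam': array([[-3.95948978e-04, -9.70946033e-01, -2.39298232e-01,
         6.75393527e-02],
       [ 9.99999922e-01, -3.85286636e-04, -9.13354689e-05,
        -1.18623743e-03],
       [-3.51659974e-06, -2.39298250e-01,  9.70946110e-01,
        -1.55940169e-01],
       [ 0.00000000e+00,  0.00000000e+00,  0.00000000e+00,
         1.00000000e+00]])}
```

The top picture shows the safe at about (338,190). The left dial is at (308,195), the right dial at (344,220) and the red bar at (372,189). A tall teal bottle stands near the safe's rear left at (332,95). From the points found, the safe's yaw is about -37°.

```bash
cat > h.py <<'E'
from plant import bot
import cv2,numpy as np
def cloud(c):
    p,d=bot.camera(c);i=bot.camera_info(c);f=200/np.tan(np.radians(i["fov_y"]/2))
    v,u=np.mgrid[:400,:640]
    P=np.stack([(u-i["cx"])/f*d,(v-i["cy"])/f*d,d],-1)@i["extrinsics"][:3,:3].T+i["extrinsics"][:3,3]
    P[d==0]=np.nan
    return p,P
E
python3 - <<'E'
from h import *
p,P=cloud("top")
def reg(n,m):
    q=P[m];print(n,len(q),np.round(np.nanpercentile(q,[1,50,99],axis=0),3).tolist())
hsv=cv2.cvtColor(p,cv2.COLOR_BGR2HSV);v,u=np.mgrid[:400,:640]
reg("bottle",(u>300)&(u<370)&(v>50)&(v<133)&(P[...,2]>.05))
reg("faucet",(u>430)&(u<600)&(v>250)&(v<340)&(P[...,2]>.08))
reg("bluepot?",(u>435)&(u<505)&(v>205)&(v<245)&(P[...,2]>.02))
m=cv2.inRange(hsv,(0,120,100),(8,255,255))>0
reg("red bar",m&(u>350)&(u<395)&(v>160)&(v<215))
c=p[130:255,265:405];cv2.imwrite("pics/crop1.png",cv2.resize(c,None,fx=4,fy=4,interpolation=3))
# safe top plane outline
m=(abs(P[...,2]-.061)<.008)&(u>260)&(u<410)&(v>120)&(v<260)
print(cv2.minAreaRect(P[m][:,:2].astype(np.float32)*1000))
E
```

```text
bottle 4045 [[0.747, -0.131, 0.052], [0.781, -0.051, 0.207], [0.923, 0.015, 0.28]]
faucet 2185 [[0.255, -0.622, 0.081], [0.353, -0.557, 0.148], [0.418, -0.477, 0.25]]
bluepot? 1120 [[0.453, -0.394, 0.023], [0.477, -0.348, 0.196], [0.51, -0.316, 0.238]]
red bar 45 [[0.559, -0.166, 0.085], [0.577, -0.153, 0.087], [0.595, -0.139, 0.089]]
((641.931640625, -50.62062072753906), (354.2745056152344, 258.2217102050781), 53.43761444091797)
```

View pics/crop1.png

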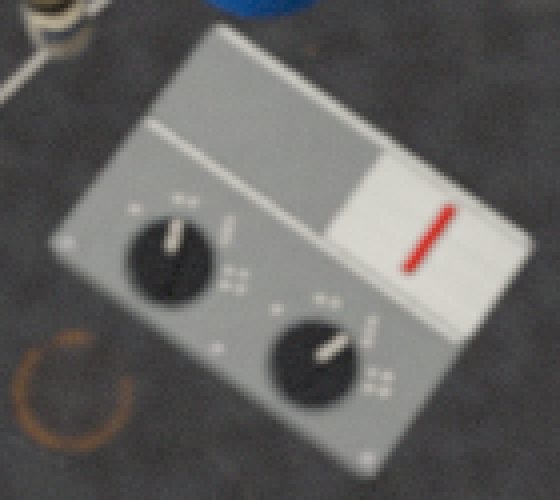

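The crop shows the safe clearly: left pointer near two dots (179,222), right pointer a little short of three dots (345,338). The faucet and soap bottles stand near the start, so I rise first and then cross over.

move_arm --commands "0 20 60 0; 0 70 110 0; 20 130 130 -10; 50 190 130 -20; 80 240 130 -30" --claw 0.45

```text
time: 1.58
tcp_pos: [0.2065, -0.3288, 0.3592]
ee_rot: [[0.957, -0.291, 0.001], [-0.291, -0.957, -0.002], [0.001, 0.002, -1.0]]
force: [1.2, -0.2, 0.0]
width: 0.0443
gripper_force: 0.0
```

move_arm --commands "50 35 0 -6; 100 70 0 -12; 150 105 0 -18; 210 150 0 -24; 260 200 -30 -28"

```text
time: 2.2
tcp_pos: [0.4508, -0.146, 0.3388]
ee_rot: [[0.711, -0.703, 0.004], [-0.703, -0.711, -0.003], [0.004, -0.001, -1.0]]
force: [0.2, -0.1, 1.0]
width: 0.0411
gripper_force: 0.0
```

move_arm --commands "10 15 -30 0; 25 35 -60 0; 30 35 -80 0; 30 35 -80 0; 30 35 -80 0"

```text
time: 2.82
tcp_pos: [0.4788, -0.1125, 0.2584]
ee_rot: [[0.713, -0.701, 0.001], [-0.701, -0.713, -0.001], [0.001, -0.0, -1.0]]
force: [0.9, 0.5, -0.1]
width: 0.0412
gripper_force: 0.0
```

```bash
cat >> h.py <<'E'
def wrist():
    """picture, world xy of plane z for pixel list"""
    s=bot.get_state();p,d=bot.camera("wrist");i=bot.camera_info("wrist")
    T=np.eye(4);T[:3,:3]=s["ee_rot"];T[:3,3]=s["tcp_pos"];T=T@i["T_tool_cam"]
    f=200/np.tan(np.radians(i["fov_y"]/2));return p,d,T,f,i["cx"],i["cy"]
def proj(X,T,f,cx,cy):
    q=(np.asarray(X)-T[:3,3])@T[:3,:3];r=np.hypot(q[...,0],q[...,1]);th=np.arctan2(r,q[...,2])
    return np.stack([cx+f*th*q[...,0]/r,cy+f*th*q[...,1]/r],-1)
def rectify(w,x0,x1,y0,y1,z,res=.0005):
    """top-down view: rows = -x, cols = -y"""
    p,d,T,f,cx,cy=w
    X,Y=np.meshgrid(np.arange(x1,x0,-res),np.arange(y1,y0,-res),indexing="ij")
    uv=proj(np.stack([X,Y,0*X+z],-1),T,f,cx,cy).astype(np.float32)
    return cv2.remap(p,uv[...,0],uv[...,1],1)
E
python3 - <<'E'
from h import *
w=wrist();cv2.imwrite("pics/w1.png",w[0])
cv2.imwrite("pics/r1.png",rectify(w,.44,.66,-.19,.06,.095))
for t in("safe","dial_left_grip","dial_right_grip","shutter_bar"):
    print(t,[(np.round(x["xyz"],4).tolist(),round(x["confidence"],2)) for x in bot.spot_point(t,"wrist")[:2]])
E
```

```text
safe [([0.5808, -0.069, 0.0021], 0.69)]
dial_left_grip []
dial_right_grip [([0.5922, 0.2188, -0.0008], 0.7), ([0.5057, -0.0843, 0.0838], 0.64)]
shutter_bar [([0.5766, -0.1541, 0.0773], 0.58)]
```

View pics/w1.png

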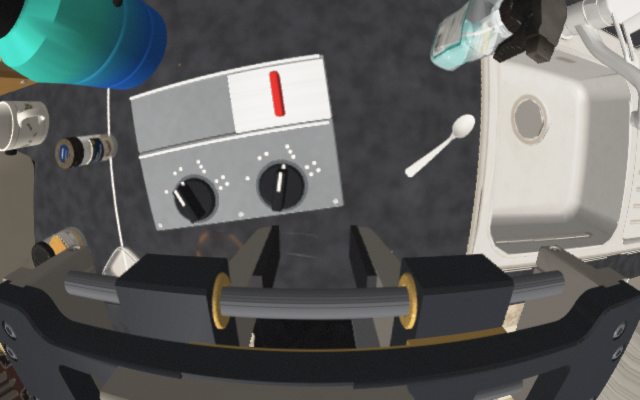

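View pics/r1.png

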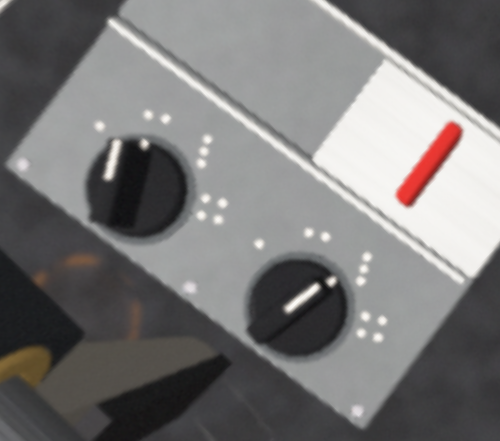

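The wrist view shows both dials below the gripper, right dial at (281,185) and left at (193,199). In the rectified view the right pointer's line has yaw of about -54° (dial angle about 1.5) and the left's about -17° (about 0.85). I take the right dial first.

move_arm --commands "2 1 -40 -4; 2 1 -80 -9; 2 1 -120 -9; 2 1 -140 -9; 2 1 -150 -9"

```text
time: 3.7
tcp_pos: [0.4801, -0.111, 0.1066]
ee_rot: [[0.594, -0.804, -0.001], [-0.804, -0.594, 0.001], [-0.001, 0.001, -1.0]]
force: [-5.2, 0.1, 22.1]
width: 0.0417
gripper_force: 9.8
```

move_arm --commands "0 0 -6 0; 0 0 -12 0; 0 0 -12 0; 0 0 -12 0; 0 0 -12 0"

```text
time: 4.32
tcp_pos: [0.4835, -0.1165, 0.0999]
ee_rot: [[0.594, -0.804, 0.007], [-0.804, -0.595, -0.011], [0.013, 0.001, -1.0]]
force: [-6.3, -13.6, 12.2]
width: 0.0412
gripper_force: 7.4
```

move_arm --commands "0 0 0 0; 0 0 0 0; 0 0 0 0; 0 0 0 0; 0 0 0 0" --claw 0.0 --force 36

```text
time: 4.95
tcp_pos: [0.4804, -0.1109, 0.0951]
ee_rot: [[0.595, -0.804, -0.0], [-0.804, -0.595, 0.0], [-0.0, 0.0, -1.0]]
force: [-0.6, 0.6, 0.6]
width: 0.0005
gripper_force: 0.0
```

```bash
cat > s.py <<'E'
from plant import bot
import numpy as np
s=bot.get_state();R=s["ee_rot"]
print(round(s["time"],2),np.round(s["tcp_pos"],4),"yaw %.2f"%np.degrees(np.arctan2(R[1,0],R[0,0])),"F",np.round(s["force"],1),"M",np.round(s["moment"],3),"w %.4f g %.1f"%(s["width"],s["gripper_force"]),np.round(s["tau"],2))
E
python3 s.py
```

```text
4.95 [ 0.4804 -0.1109  0.0951] yaw -53.51 F [-0.6  0.6  0.6] M [ 0.071 -0.057  0.027] w 0.0005 g 0.0 [ 0.000e+00 -3.237e+01 -2.842e+01 -2.000e-02 -7.000e-02 -0.000e+00]
```

The last row's shortfall isn't carried into the next call, so the tool came down beside the dial. I lift, look again, and work from measured poses from now on.

move_arm --commands "-5 -5 40 0; -5 -5 80 0; -5 -5 110 0; -5 -5 110 0; -5 -5 110 0" --claw 0.45

```text
time: 5.58
tcp_pos: [0.4749, -0.1157, 0.204]
ee_rot: [[0.595, -0.804, -0.002], [-0.804, -0.595, 0.001], [-0.002, 0.001, -1.0]]
force: [-0.7, -0.6, -0.3]
width: 0.0416
gripper_force: 0.0
```

```bash
python3 s.py; python3 - <<'E'
from h import *
w=wrist()
cv2.imwrite("pics/r2.png",rectify(w,.44,.66,-.19,.06,.095))
for t in("safe","dial_left_grip","dial_right_grip","shutter_bar"):
    print(t,[(np.round(x["xyz"],4).tolist(),round(x["confidence"],2)) for x in bot.spot_point(t,"wrist")[:2]])
E
```

```text
5.58 [ 0.4749 -0.1157  0.204 ] yaw -53.52 F [-0.7 -0.6 -0.3] M [ 0.067  0.026 -0.024] w 0.0416 g 0.0 [ 0.000e+00 -3.098e+01 -3.280e+01 -2.000e-02 -1.000e-01 -0.000e+00]
safe []
dial_left_grip [([0.5719, 0.0041, 0.0814], 0.55)]
dial_right_grip [([0.5062, -0.0855, 0.0817], 0.8)]
shutter_bar [([0.5757, -0.154, 0.0769], 0.72)]
```

View pics/r2.png

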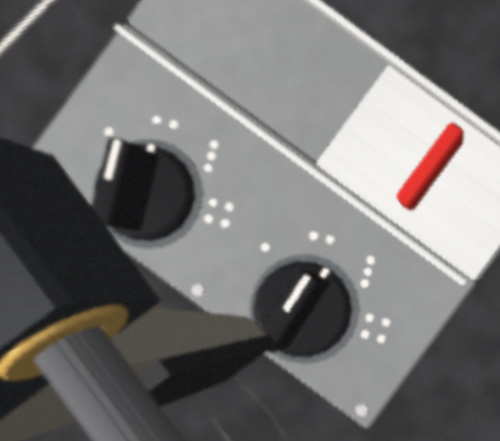

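The knock turned the right dial to a yaw of about -34° (angle about 1.13), which is still above its gate zone. I re-approach from the measured pose.

move_arm --commands "15 15 0 9; 30 31 0 19.5; 30 31 -30 19.5; 30 31 -60 19.5; 30 31 -60 19.5"

```text
time: 6.45
tcp_pos: [0.5034, -0.0841, 0.1425]
ee_rot: [[0.829, -0.56, -0.006], [-0.56, -0.829, 0.003], [-0.006, 0.001, -1.0]]
force: [0.3, -0.1, 0.3]
width: 0.0416
gripper_force: 0.0
```

```bash
python3 s.py
```

```text
6.45 [ 0.5034 -0.0841  0.1425] yaw -34.02 F [ 0.3 -0.1  0.3] M [ 0.08  -0.07   0.001] w 0.0416 g 0.0 [-3.000e-02 -3.251e+01 -2.960e+01 -0.000e+00 -2.800e-01 -0.000e+00]
```

move_arm --commands "0 0 -20 0; 0 0 -40 0; 0 0 -57 0; 0 0 -57 0; 0 0 -57 0"

```text
time: 7.08
tcp_pos: [0.5062, -0.0854, 0.0892]
ee_rot: [[0.829, -0.56, 0.001], [-0.56, -0.829, -0.001], [0.001, -0.0, -1.0]]
force: [-0.2, 0.3, 0.0]
width: 0.0416
gripper_force: 0.0
```

move_arm --commands "0 0 0 0; 0 0 0 0; 0 0 0 0; 0 0 0 0; 0 0 0 0" --claw 0.0 --force 36

```text
time: 7.7
tcp_pos: [0.5059, -0.0848, 0.0886]
ee_rot: [[0.829, -0.56, 0.001], [-0.56, -0.829, 0.0], [0.001, -0.001, -1.0]]
force: [1.4, 3.0, 1.5]
width: 0.0116
gripper_force: 36.0
```

```bash
python3 s.py
```

```text
7.7 [ 0.5059 -0.0848  0.0886] yaw -34.04 F [1.4 3.  1.5] M [ 0.531 -0.262 -0.021] w 0.0116 g 36.0 [ -1.52 -33.67 -27.33  -0.91   0.04  -0.06]
```

Good grasp with little side force. Now I turn slowly anticlockwise and read the moment at each step.

move_arm --commands "0 0 0 0.6; 0 0 0 1.2; 0 0 0 1.8; 0 0 0 2; 0 0 0 2"

```text
time: 8.32
tcp_pos: [0.506, -0.0848, 0.0886]
ee_rot: [[0.848, -0.53, 0.001], [-0.53, -0.848, 0.001], [0.001, -0.001, -1.0]]
force: [2.8, 4.6, 2.1]
width: 0.0117
gripper_force: 36.0
```

```bash
python3 s.py
```

```text
8.32 [ 0.506  -0.0848  0.0886] yaw -32.01 F [2.8 4.6 2.1] M [ 0.877 -0.548 -0.023] w 0.0117 g 36.0 [ -2.51 -33.09 -26.74  -1.51   0.12  -0.08]
```

move_arm --commands "0 0 0 0.3; 0 0 0 0.6; 0 0 0 0.9; 0 0 0 1.2; 0 0 0 1.5"

```text
time: 8.95
tcp_pos: [0.506, -0.0847, 0.0886]
ee_rot: [[0.862, -0.508, 0.001], [-0.508, -0.862, 0.001], [0.001, -0.001, -1.0]]
force: [2.8, 4.2, 2.1]
width: 0.0117
gripper_force: 36.0
```

```bash
python3 s.py
```

```text
8.95 [ 0.506  -0.0847  0.0886] yaw -30.51 F [2.8 4.2 2.1] M [ 0.97  -0.523 -0.069] w 0.0117 g 36.0 [ -2.61 -33.11 -26.73  -1.58   0.13  -0.04]
```

move_arm --commands "0 0 0 0.3; 0 0 0 0.6; 0 0 0 0.9; 0 0 0 1.2; 0 0 0 1.5"

```text
time: 9.57
tcp_pos: [0.506, -0.0847, 0.0886]
ee_rot: [[0.875, -0.485, 0.001], [-0.485, -0.875, 0.001], [0.001, -0.001, -1.0]]
force: [3.4, 4.8, 2.2]
width: 0.0118
gripper_force: 36.0
```

```bash
python3 s.py
```

```text
9.57 [ 0.506  -0.0847  0.0886] yaw -29.01 F [3.4 4.8 2.2] M [ 1.011 -0.539 -0.094] w 0.0118 g 36.0 [ -2.71 -33.12 -26.72  -1.64   0.14  -0.04]
```

move_arm --commands "0 0 0 0.3; 0 0 0 0.6; 0 0 0 0.9; 0 0 0 1.2; 0 0 0 1.5"

```text
time: 10.2
tcp_pos: [0.506, -0.0846, 0.0886]
ee_rot: [[0.887, -0.462, 0.001], [-0.462, -0.887, 0.001], [0.001, -0.001, -1.0]]
force: [3.7, 5.2, 1.7]
width: 0.0117
gripper_force: 36.0
```

```bash
python3 s.py
```

```text
10.2 [ 0.506  -0.0846  0.0886] yaw -27.51 F [3.7 5.2 1.7] M [ 1.057 -0.507 -0.134] w 0.0117 g 36.0 [ -2.82 -33.12 -26.72  -1.7    0.16  -0.05]
```

move_arm --commands "0 0 0 0.3; 0 0 0 0.6; 0 0 0 0.8; 0 0 0 1; 0 0 0 1"

```text
time: 10.82
tcp_pos: [0.5061, -0.0846, 0.0886]
ee_rot: [[0.895, -0.446, 0.001], [-0.446, -0.895, 0.001], [0.001, -0.001, -1.0]]
force: [4.0, 5.3, 1.9]
width: 0.0118
gripper_force: 36.0
```

```bash
python3 s.py
```

```text
10.82 [ 0.5061 -0.0846  0.0886] yaw -26.52 F [4.  5.3 1.9] M [ 1.049 -0.549 -0.093] w 0.0118 g 36.0 [ -2.89 -33.13 -26.71  -1.73   0.16  -0.09]
```

move_arm --commands "0 0 0 0.3; 0 0 0 0.6; 0 0 0 0.8; 0 0 0 1; 0 0 0 1"

```text
time: 11.45
tcp_pos: [0.5061, -0.0846, 0.0886]
ee_rot: [[0.902, -0.431, 0.001], [-0.431, -0.902, 0.001], [0.001, -0.001, -1.0]]
force: [3.4, 6.1, 2.6]
width: 0.0117
gripper_force: 36.0
```

```bash
python3 s.py; python3 - <<'E'
from h import *
w=wrist()
cv2.imwrite("pics/w3.png",w[0])
E
```

```text
11.45 [ 0.5061 -0.0846  0.0886] yaw -25.52 F [3.4 6.1 2.6] M [ 1.098 -0.626 -0.106] w 0.0117 g 36.0 [ -2.96 -33.14 -26.71  -1.77   0.17  -0.09]
```

The moment holds at about -0.10, which looks like plain friction. I continue in 1.5° steps.

move_arm --commands "0 0 0 0.3; 0 0 0 0.6; 0 0 0 0.9; 0 0 0 1.2; 0 0 0 1.5"

```text
time: 12.12
tcp_pos: [0.5061, -0.0845, 0.0886]
ee_rot: [[0.913, -0.407, 0.001], [-0.407, -0.913, 0.001], [0.001, -0.002, -1.0]]
force: [3.4, 5.5, 2.2]
width: 0.0118
gripper_force: 36.0
```

```bash
python3 s.py
```

```text
12.12 [ 0.5061 -0.0845  0.0886] yaw -24.01 F [3.4 5.5 2.2] M [ 1.059 -0.546 -0.068] w 0.0118 g 36.0 [ -3.06 -33.14 -26.7   -1.84   0.17  -0.05]
```

move_arm --commands "0 0 0 0.3; 0 0 0 0.6; 0 0 0 0.9; 0 0 0 1.2; 0 0 0 1.5"

```text
time: 12.75
tcp_pos: [0.5061, -0.0844, 0.0886]
ee_rot: [[0.924, -0.383, 0.001], [-0.383, -0.924, 0.001], [0.001, -0.002, -1.0]]
force: [3.0, 5.7, 2.2]
width: 0.0117
gripper_force: 36.0
```

```bash
python3 s.py
```

```text
12.75 [ 0.5061 -0.0844  0.0886] yaw -22.51 F [3.  5.7 2.2] M [ 1.13  -0.605 -0.093] w 0.0117 g 36.0 [ -3.17 -33.14 -26.7   -1.89   0.18  -0.05]
```

move_arm --commands "0 0 0 0.3; 0 0 0 0.6; 0 0 0 0.9; 0 0 0 1.2; 0 0 0 1.5"

```text
time: 13.38
tcp_pos: [0.5061, -0.0844, 0.0885]
ee_rot: [[0.933, -0.359, 0.001], [-0.359, -0.933, 0.001], [0.001, -0.002, -1.0]]
force: [4.2, 6.1, 2.4]
width: 0.0118
gripper_force: 36.0
```

```bash
python3 s.py
```

```text
13.38 [ 0.5061 -0.0844  0.0885] yaw -21.01 F [4.2 6.1 2.4] M [ 1.151 -0.681 -0.114] w 0.0118 g 36.0 [ -3.28 -33.15 -26.7   -1.95   0.18  -0.04]
```

move_arm --commands "0 0 0 0.3; 0 0 0 0.6; 0 0 0 0.9; 0 0 0 1.2; 0 0 0 1.5"

```text
time: 14.0
tcp_pos: [0.5062, -0.0844, 0.0886]
ee_rot: [[0.943, -0.334, 0.002], [-0.334, -0.943, 0.001], [0.001, -0.002, -1.0]]
force: [3.6, 6.1, 2.4]
width: 0.0114
gripper_force: 36.0
```

```bash
python3 s.py
```

```text
14.0 [ 0.5062 -0.0844  0.0886] yaw -19.52 F [3.6 6.1 2.4] M [ 1.139 -0.664 -0.096] w 0.0114 g 36.0 [ -3.38 -33.15 -26.7   -2.01   0.19  -0.04]
```

move_arm --commands "0 0 0 0.3; 0 0 0 0.6; 0 0 0 0.9; 0 0 0 1.2; 0 0 0 1.5"

```text
time: 14.62
tcp_pos: [0.5062, -0.0843, 0.0886]
ee_rot: [[0.951, -0.309, 0.002], [-0.309, -0.951, 0.002], [0.001, -0.002, -1.0]]
force: [3.1, 6.4, 3.0]
width: 0.0116
gripper_force: 36.0
```

```bash
python3 s.py
```

```text
14.62 [ 0.5062 -0.0843  0.0886] yaw -18.01 F [3.1 6.4 3. ] M [ 1.221 -0.626 -0.116] w 0.0116 g 36.0 [ -3.49 -33.15 -26.7   -2.07   0.19  -0.05]
```

move_arm --commands "0 0 0 0.3; 0 0 0 0.6; 0 0 0 0.9; 0 0 0 1.2; 0 0 0 1.5"

```text
time: 15.25
tcp_pos: [0.5062, -0.0843, 0.0886]
ee_rot: [[0.959, -0.284, 0.002], [-0.284, -0.959, 0.002], [0.001, -0.002, -1.0]]
force: [3.8, 7.2, 1.9]
width: 0.0117
gripper_force: 36.0
```

```bash
python3 s.py
```

```text
15.25 [ 0.5062 -0.0843  0.0886] yaw -16.52 F [3.8 7.2 1.9] M [ 1.269 -0.704 -0.11 ] w 0.0117 g 36.0 [ -3.59 -33.14 -26.7   -2.12   0.19  -0.05]
```

move_arm --commands "0 0 0 0.3; 0 0 0 0.6; 0 0 0 0.9; 0 0 0 1.2; 0 0 0 1.5"

```text
time: 15.88
tcp_pos: [0.5062, -0.0842, 0.0885]
ee_rot: [[0.966, -0.259, 0.002], [-0.259, -0.966, 0.002], [0.001, -0.002, -1.0]]
force: [3.4, 7.2, 2.7]
width: 0.0117
gripper_force: 36.0
```

```bash
python3 s.py
```

```text
15.88 [ 0.5062 -0.0842  0.0885] yaw -15.02 F [3.4 7.2 2.7] M [ 1.307 -0.745 -0.076] w 0.0117 g 36.0 [ -3.7  -33.14 -26.7   -2.18   0.18  -0.05]
```

move_arm --commands "0 0 0 0.3; 0 0 0 0.6; 0 0 0 0.9; 0 0 0 1.2; 0 0 0 1.5"

```text
time: 16.5
tcp_pos: [0.5062, -0.0841, 0.0886]
ee_rot: [[0.972, -0.234, 0.002], [-0.234, -0.972, 0.002], [0.001, -0.002, -1.0]]
force: [3.1, 6.7, 2.2]
width: 0.0118
gripper_force: 36.0
```

```bash
python3 s.py
```

```text
16.5 [ 0.5062 -0.0841  0.0886] yaw -13.52 F [3.1 6.7 2.2] M [ 1.377 -0.677 -0.075] w 0.0118 g 36.0 [ -3.8  -33.13 -26.7   -2.24   0.18  -0.05]
```

move_arm --commands "0 0 0 0.3; 0 0 0 0.6; 0 0 0 0.9; 0 0 0 1.2; 0 0 0 1.5"

```text
time: 17.12
tcp_pos: [0.5062, -0.0841, 0.0886]
ee_rot: [[0.978, -0.208, 0.002], [-0.208, -0.978, 0.002], [0.001, -0.002, -1.0]]
force: [3.8, 7.6, 2.1]
width: 0.0117
gripper_force: 36.0
```

```bash
python3 s.py
```

```text
17.12 [ 0.5062 -0.0841  0.0886] yaw -12.02 F [3.8 7.6 2.1] M [ 1.342 -0.72  -0.08 ] w 0.0117 g 36.0 [ -3.91 -33.13 -26.7   -2.29   0.17  -0.05]
```

move_arm --commands "0 0 0 0.3; 0 0 0 0.6; 0 0 0 0.9; 0 0 0 1.2; 0 0 0 1.5"

```text
time: 17.75
tcp_pos: [0.5063, -0.0841, 0.0886]
ee_rot: [[0.983, -0.183, 0.002], [-0.183, -0.983, 0.002], [0.001, -0.002, -1.0]]
force: [3.7, 7.9, 3.6]
width: 0.0119
gripper_force: 36.0
```

```bash
python3 s.py
```

```text
17.75 [ 0.5063 -0.0841  0.0886] yaw -10.52 F [3.7 7.9 3.6] M [ 1.383 -0.751 -0.078] w 0.0119 g 36.0 [ -4.01 -33.12 -26.71  -2.35   0.16  -0.05]
```

move_arm --commands "0 0 0 0.3; 0 0 0 0.6; 0 0 0 0.9; 0 0 0 1.2; 0 0 0 1.5"

```text
time: 18.38
tcp_pos: [0.5063, -0.084, 0.0886]
ee_rot: [[0.988, -0.157, 0.002], [-0.157, -0.988, 0.002], [0.001, -0.002, -1.0]]
force: [3.9, 6.4, 2.1]
width: 0.0114
gripper_force: 36.0
```

```bash
python3 s.py
```

```text
18.38 [ 0.5063 -0.084   0.0886] yaw -9.02 F [3.9 6.4 2.1] M [ 1.41  -0.745 -0.093] w 0.0114 g 36.0 [ -4.12 -33.11 -26.71  -2.41   0.15  -0.05]
```

move_arm --commands "0 0 0 0.3; 0 0 0 0.6; 0 0 0 0.9; 0 0 0 1.2; 0 0 0 1.5"

```text
time: 19.0
tcp_pos: [0.5063, -0.0839, 0.0886]
ee_rot: [[0.991, -0.131, 0.002], [-0.131, -0.991, 0.002], [0.001, -0.002, -1.0]]
force: [4.1, 8.3, 2.4]
width: 0.0112
gripper_force: 36.0
```

```bash
python3 s.py
```

```text
19.0 [ 0.5063 -0.0839  0.0886] yaw -7.52 F [4.1 8.3 2.4] M [ 1.447 -0.722 -0.084] w 0.0112 g 36.0 [ -4.23 -33.1  -26.72  -2.46   0.14  -0.05]
```

move_arm --commands "0 0 0 0.3; 0 0 0 0.6; 0 0 0 0.9; 0 0 0 1.2; 0 0 0 1.5"

```text
time: 19.62
tcp_pos: [0.5063, -0.0839, 0.0886]
ee_rot: [[0.994, -0.105, 0.002], [-0.105, -0.994, 0.002], [0.002, -0.003, -1.0]]
force: [2.7, 8.4, 2.8]
width: 0.0118
gripper_force: 36.0
```

```bash
python3 s.py
```

```text
19.62 [ 0.5063 -0.0839  0.0886] yaw -6.02 F [2.7 8.4 2.8] M [ 1.521 -0.74  -0.087] w 0.0118 g 36.0 [ -4.34 -33.08 -26.72  -2.51   0.13  -0.04]
```

move_arm --commands "0 0 0 0.3; 0 0 0 0.6; 0 0 0 0.9; 0 0 0 1.2; 0 0 0 1.5"

```text
time: 20.25
tcp_pos: [0.5063, -0.0838, 0.0886]
ee_rot: [[0.997, -0.079, 0.002], [-0.079, -0.997, 0.002], [0.002, -0.003, -1.0]]
force: [4.5, 7.1, 3.0]
width: 0.0117
gripper_force: 36.0
```

```bash
python3 s.py
```

```text
20.25 [ 0.5063 -0.0838  0.0886] yaw -4.52 F [4.5 7.1 3. ] M [ 1.54  -0.758 -0.017] w 0.0117 g 36.0 [ -4.46 -33.07 -26.73  -2.56   0.12  -0.04]
```

move_arm --commands "0 0 0 0.3; 0 0 0 0.6; 0 0 0 0.9; 0 0 0 1.2; 0 0 0 1.5"

```text
time: 20.88
tcp_pos: [0.5063, -0.0838, 0.0886]
ee_rot: [[0.999, -0.053, 0.002], [-0.053, -0.999, 0.003], [0.002, -0.003, -1.0]]
force: [4.2, 9.2, 2.6]
width: 0.0118
gripper_force: 36.0
```

```bash
python3 s.py
```

```text
20.88 [ 0.5063 -0.0838  0.0886] yaw -3.02 F [4.2 9.2 2.6] M [ 1.565 -0.758 -0.085] w 0.0118 g 36.0 [-4.560e+00 -3.305e+01 -2.674e+01 -2.620e+00  1.000e-01 -3.000e-02]
```

move_arm --commands "0 0 0 0.3; 0 0 0 0.6; 0 0 0 0.9; 0 0 0 1.2; 0 0 0 1.5"

```text
time: 21.5
tcp_pos: [0.5063, -0.0837, 0.0885]
ee_rot: [[1.0, -0.027, 0.002], [-0.027, -1.0, 0.003], [0.002, -0.003, -1.0]]
force: [3.6, 7.4, 3.0]
width: 0.0115
gripper_force: 36.0
```

```bash
python3 s.py
```

```text
21.5 [ 0.5063 -0.0837  0.0885] yaw -1.52 F [3.6 7.4 3. ] M [ 1.618 -0.791 -0.013] w 0.0115 g 36.0 [-4.680e+00 -3.303e+01 -2.675e+01 -2.670e+00  8.000e-02 -3.000e-02]
```

move_arm --commands "0 0 0 0.3; 0 0 0 0.6; 0 0 0 0.9; 0 0 0 1.2; 0 0 0 1.2"

```text
time: 22.12
tcp_pos: [0.5063, -0.0837, 0.0886]
ee_rot: [[1.0, -0.006, 0.002], [-0.006, -1.0, 0.003], [0.002, -0.003, -1.0]]
force: [3.7, 10.1, 2.2]
width: 0.0116
gripper_force: 36.0
```

```bash
python3 s.py
```

```text
22.12 [ 0.5063 -0.0837  0.0886] yaw -0.33 F [ 3.7 10.1  2.2] M [ 1.582 -0.734 -0.088] w 0.0116 g 36.0 [ -4.75 -33.02 -26.76  -2.7    0.07  -0.08]
```

move_arm --commands "0 0 0 0.3; 0 0 0 0.6; 0 0 0 0.9; 0 0 0 1.2; 0 0 0 1.2"

```text
time: 22.75
tcp_pos: [0.5063, -0.0836, 0.0886]
ee_rot: [[1.0, 0.015, 0.002], [0.015, -1.0, 0.003], [0.002, -0.003, -1.0]]
force: [4.1, 9.2, 2.8]
width: 0.0117
gripper_force: 36.0
```

```bash
python3 s.py
```

```text
22.75 [ 0.5063 -0.0836  0.0886] yaw 0.87 F [4.1 9.2 2.8] M [ 1.645 -0.775 -0.056] w 0.0117 g 36.0 [ -4.84 -33.   -26.76  -2.74   0.06  -0.08]
```

move_arm --commands "0 0 0 0.3; 0 0 0 0.6; 0 0 0 0.9; 0 0 0 1.2; 0 0 0 1.2"

```text
time: 23.38
tcp_pos: [0.5062, -0.0836, 0.0885]
ee_rot: [[0.999, 0.036, 0.002], [0.036, -0.999, 0.003], [0.002, -0.003, -1.0]]
force: [3.8, 9.8, 3.1]
width: 0.0118
gripper_force: 36.0
```

```bash
python3 s.py
```

```text
23.38 [ 0.5062 -0.0836  0.0885] yaw 2.07 F [3.8 9.8 3.1] M [ 1.713 -0.771 -0.098] w 0.0118 g 36.0 [ -4.92 -32.98 -26.77  -2.78   0.04  -0.08]
```

```bash
sed -i 's/np.round(s\["tau"\],2))/np.round(s["tau"][[0,5]],3))/' s.py
```

move_arm --commands "0 0 0 0.3; 0 0 0 0.6; 0 0 0 0.9; 0 0 0 1.2; 0 0 0 1.2"

```text
time: 24.0
tcp_pos: [0.5063, -0.0835, 0.0886]
ee_rot: [[0.998, 0.057, 0.002], [0.057, -0.998, 0.003], [0.002, -0.003, -1.0]]
force: [4.3, 9.7, 2.9]
width: 0.0115
gripper_force: 36.0
```

```bash
python3 s.py
```

```text
24.0 [ 0.5063 -0.0835  0.0886] yaw 3.27 F [4.3 9.7 2.9] M [ 1.723 -0.805 -0.061] w 0.0115 g 36.0 [-4.996 -0.079]
```

move_arm --commands "0 0 0 0.3; 0 0 0 0.6; 0 0 0 0.9; 0 0 0 1.2; 0 0 0 1.2"

```text
time: 24.62
tcp_pos: [0.5063, -0.0835, 0.0886]
ee_rot: [[0.997, 0.078, 0.002], [0.078, -0.997, 0.003], [0.002, -0.003, -1.0]]
force: [4.3, 9.6, 3.4]
width: 0.0116
gripper_force: 36.0
```

```bash
python3 s.py
```

```text
24.62 [ 0.5063 -0.0835  0.0886] yaw 4.46 F [4.3 9.6 3.4] M [ 1.707 -0.771 -0.161] w 0.0116 g 36.0 [-4.975 -0.171]
```

move_arm --commands "0 0 0 0.3; 0 0 0 0.6; 0 0 0 0.9; 0 0 0 1.2; 0 0 0 1.2"

```text
time: 25.25
tcp_pos: [0.5063, -0.0834, 0.0885]
ee_rot: [[0.995, 0.098, 0.002], [0.098, -0.995, 0.003], [0.002, -0.003, -1.0]]
force: [4.3, 9.8, 3.1]
width: 0.0116
gripper_force: 36.1
```

```bash
python3 s.py
```

```text
25.25 [ 0.5063 -0.0834  0.0885] yaw 5.63 F [4.3 9.8 3.1] M [ 1.67  -0.714 -0.317] w 0.0116 g 36.1 [-4.895 -0.319]
```

move_arm --commands "0 0 0 0.3; 0 0 0 0.6; 0 0 0 0.9; 0 0 0 1.2; 0 0 0 1.2"

```text
time: 25.88
tcp_pos: [0.5063, -0.0834, 0.0886]
ee_rot: [[0.993, 0.119, 0.002], [0.119, -0.993, 0.003], [0.002, -0.003, -1.0]]
force: [3.5, 9.3, 3.1]
width: 0.0119
gripper_force: 36.1
```

```bash
python3 s.py
```

```text
25.88 [ 0.5063 -0.0834  0.0886] yaw 6.81 F [3.5 9.3 3.1] M [ 1.683 -0.752 -0.382] w 0.0119 g 36.1 [-4.805 -0.469]
```

The catch shows: tau6 climbs from -0.08 to -0.47 from a yaw of about 4° on. I back off into the gate's play and check the pointer.

move_arm --commands "0 0 0 -1; 0 0 0 -2; 0 0 0 -3; 0 0 0 -4; 0 0 0 -4"

```text
time: 26.5
tcp_pos: [0.5062, -0.0835, 0.0886]
ee_rot: [[0.999, 0.05, 0.002], [0.05, -0.999, 0.003], [0.002, -0.003, -1.0]]
force: [3.7, 9.1, 3.5]
width: 0.0118
gripper_force: 36.0
```

```bash
python3 s.py;  python3 - <<'E'
from h import *
p,P=cloud("top")
q,d,*_=w=wrist()
a=cv2.resize(p[170:255,265:405],None,fx=4,fy=4,interpolation=3)
cv2.imwrite("pics/c4.png",np.vstack([a,cv2.resize(q[60:280,100:440],(560,240))]))
E
```

```text
26.5 [ 0.5062 -0.0835  0.0886] yaw 2.88 F [3.7 9.1 3.5] M [ 1.647 -0.734 -0.07 ] w 0.0118 g 36.0 [-5.022  0.028]
```

View pics/c4.png

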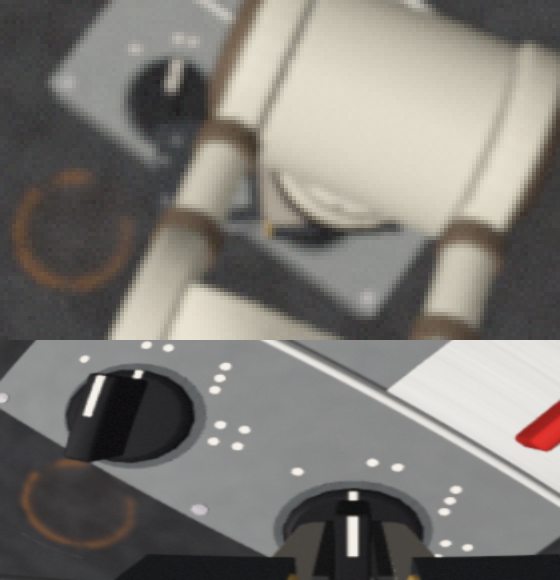

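The pointer stands between the one-dot and two-dot marks at about 0.5, as expected, so this is the gate and not the end stop. I leave the dial mid-gate, release, and go to the left dial.

move_arm --commands "0 0 0 -0.7; 0 0 0 -1.4; 0 0 0 -2.1; 0 0 0 -2.1; 0 0 0 -2.1"

```text
time: 27.22
tcp_pos: [0.5063, -0.0836, 0.0885]
ee_rot: [[1.0, 0.014, 0.002], [0.014, -1.0, 0.003], [0.002, -0.003, -1.0]]
force: [4.6, 9.5, 3.5]
width: 0.0117
gripper_force: 36.0
```

```bash
python3 s.py
```

```text
27.23 [ 0.5063 -0.0836  0.0885] yaw 0.78 F [4.6 9.5 3.5] M [ 1.674 -0.731 -0.028] w 0.0117 g 36.0 [-4.904e+00  1.000e-03]
```

move_arm --commands "0 0 0 0; 0 0 0 0; 0 0 20 0; 0 0 45 0; 0 0 60 0" --claw 0.45

```text
time: 27.85
tcp_pos: [0.5056, -0.0857, 0.1492]
ee_rot: [[1.0, 0.013, 0.0], [0.013, -1.0, -0.001], [0.0, 0.001, -1.0]]
force: [0.1, -0.2, -0.1]
width: 0.0412
gripper_force: 0.0
```

move_arm --commands "20 30 0 -4; 45 60 0 -10; 66 88 0 -14.5; 66 88 0 -14.5; 66 88 0 -14.5"

```text
time: 28.48
tcp_pos: [0.5708, 0.0024, 0.1478]
ee_rot: [[0.972, -0.237, -0.001], [-0.237, -0.972, -0.0], [-0.001, 0.001, -1.0]]
force: [-0.4, -0.2, 0.3]
width: 0.0417
gripper_force: 0.0
```

```bash
python3 s.py; python3 - <<'E'
from h import *
w=wrist()
i=rectify(w,.52,.62,-.14,.05,.095,.00033);cv2.imwrite("pics/r5.png",i)
from plant import bot
print([(np.round(x["xyz"],4).tolist(),round(x["confidence"],2)) for x in bot.spot_point("dial_left_grip","wrist")[:2]])
E
```

```text
28.48 [0.5708 0.0024 0.1478] yaw -13.68 F [-0.4 -0.2  0.3] M [ 0.048 -0.061  0.053] w 0.0417 g 0.0 [0.662 0.006]
[([0.5707, -0.0002, 0.0776], 0.71)]
```

View pics/r5.png

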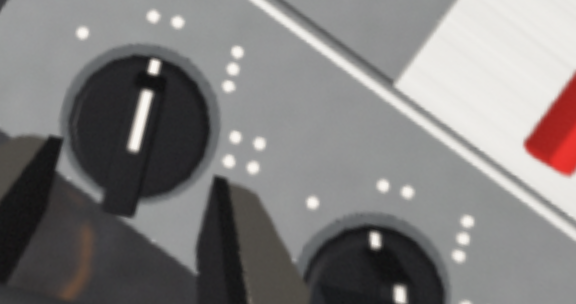

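The view shows the left grip aligned with the fingers, pointer line (133,150)-(147,92), yaw about -13.6°. I go down and grip.

move_arm --commands "1 2 -20 0; 1 2 -40 0; 1 2 -60 0; 1 2 -60 0; 1 2 -60 0"

```text
time: 29.2
tcp_pos: [0.5728, 0.0043, 0.0892]
ee_rot: [[0.971, -0.238, 0.001], [-0.238, -0.971, -0.0], [0.001, 0.0, -1.0]]
force: [-0.1, -0.2, 0.0]
width: 0.0414
gripper_force: 0.0
```

move_arm --commands "0 0 0 0; 0 0 0 0; 0 0 0 0; 0 0 0 0; 0 0 0 0" --claw 0.0 --force 36

```text
time: 29.82
tcp_pos: [0.5726, 0.0044, 0.0886]
ee_rot: [[0.971, -0.237, 0.0], [-0.237, -0.971, -0.001], [0.0, 0.001, -1.0]]
force: [-0.7, -2.7, 2.5]
width: 0.0117
gripper_force: 36.0
```

```bash
python3 s.py
```

```text
29.82 [0.5726 0.0044 0.0886] yaw -13.72 F [-0.7 -2.7  2.5] M [-0.503  0.367  0.028] w 0.0117 g 36.0 [1.752 0.016]
```

move_arm --commands "0 0 0 -4; 0 0 0 -8; 0 0 0 -12; 0 0 0 -16; 0 0 0 -20"

```text
time: 30.45
tcp_pos: [0.5722, 0.0034, 0.0886]
ee_rot: [[0.831, -0.557, -0.001], [-0.557, -0.831, -0.003], [0.001, 0.003, -1.0]]
force: [-4.3, -6.6, 4.4]
width: 0.0116
gripper_force: 36.0
```

```bash
python3 s.py
```

```text
30.45 [0.5722 0.0034 0.0886] yaw -33.82 F [-4.3 -6.6  4.4] M [-1.176  0.651  0.031] w 0.0116 g 36.0 [ 3.824 -0.482]
```

move_arm --commands "0 0 0 -0.5; 0 0 0 -1; 0 0 0 -1.5; 0 0 0 -2; 0 0 0 -2"

```text
time: 31.08
tcp_pos: [0.5722, 0.0033, 0.0887]
ee_rot: [[0.812, -0.584, -0.001], [-0.584, -0.812, -0.003], [0.001, 0.003, -1.0]]
force: [-3.1, -7.1, 5.2]
width: 0.0118
gripper_force: 36.0
```

```bash
python3 s.py
```

```text
31.07 [0.5722 0.0033 0.0887] yaw -35.70 F [-3.1 -7.1  5.2] M [-1.154  0.656  0.096] w 0.0118 g 36.0 [3.825 0.094]
```

move_arm --commands "0 0 0 -0.5; 0 0 0 -1; 0 0 0 -1.5; 0 0 0 -2; 0 0 0 -2"

```text
time: 31.7
tcp_pos: [0.5721, 0.0032, 0.0886]
ee_rot: [[0.791, -0.612, -0.001], [-0.612, -0.791, -0.003], [0.001, 0.003, -1.0]]
force: [-4.7, -7.3, 4.3]
width: 0.0118
gripper_force: 36.0
```

```bash
python3 s.py
```

```text
31.7 [0.5721 0.0032 0.0886] yaw -37.70 F [-4.7 -7.3  4.3] M [-1.187  0.727  0.112] w 0.0118 g 36.0 [3.997 0.095]
```

move_arm --commands "0 0 0 -0.5; 0 0 0 -1; 0 0 0 -1.5; 0 0 0 -2; 0 0 0 -2"

```text
time: 32.33
tcp_pos: [0.572, 0.0032, 0.0886]
ee_rot: [[0.769, -0.639, -0.002], [-0.639, -0.769, -0.003], [0.001, 0.003, -1.0]]
force: [-4.2, -7.6, 4.5]
width: 0.0116
gripper_force: 36.0
```

```bash
python3 s.py
```

```text
32.33 [0.572  0.0032 0.0886] yaw -39.70 F [-4.2 -7.6  4.5] M [-1.264  0.737  0.065] w 0.0116 g 36.0 [4.163 0.098]
```

move_arm --commands "0 0 0 -0.5; 0 0 0 -1; 0 0 0 -1.5; 0 0 0 -2; 0 0 0 -2"

```text
time: 32.95
tcp_pos: [0.572, 0.0031, 0.0886]
ee_rot: [[0.747, -0.665, -0.002], [-0.665, -0.747, -0.003], [0.001, 0.004, -1.0]]
force: [-5.0, -8.0, 5.4]
width: 0.0119
gripper_force: 36.0
```

```bash
python3 s.py
```

```text
32.95 [0.572  0.0031 0.0886] yaw -41.70 F [-5.  -8.   5.4] M [-1.345  0.864  0.06 ] w 0.0119 g 36.0 [4.327 0.099]
```

move_arm --commands "0 0 0 -0.5; 0 0 0 -1; 0 0 0 -1.5; 0 0 0 -2; 0 0 0 -2"

```text
time: 33.58
tcp_pos: [0.5719, 0.003, 0.0886]
ee_rot: [[0.723, -0.691, -0.002], [-0.691, -0.723, -0.003], [0.001, 0.004, -1.0]]
force: [-5.0, -7.6, 4.7]
width: 0.0117
gripper_force: 36.0
```

```bash
python3 s.py
```

```text
33.58 [0.5719 0.003  0.0886] yaw -43.70 F [-5.  -7.6  4.7] M [-1.371  0.914  0.062] w 0.0117 g 36.0 [4.482 0.103]
```

move_arm --commands "0 0 0 -0.5; 0 0 0 -1; 0 0 0 -1.5; 0 0 0 -2; 0 0 0 -2"

```text
time: 34.2
tcp_pos: [0.5718, 0.0029, 0.0886]
ee_rot: [[0.698, -0.716, -0.002], [-0.716, -0.698, -0.004], [0.001, 0.004, -1.0]]
force: [-5.0, -8.5, 5.9]
width: 0.0119
gripper_force: 36.0
```

```bash
python3 s.py
```

```text
34.2 [0.5718 0.0029 0.0886] yaw -45.70 F [-5.  -8.5  5.9] M [-1.4    0.928  0.081] w 0.0119 g 36.0 [4.644 0.097]
```

move_arm --commands "0 0 0 -0.5; 0 0 0 -1; 0 0 0 -1.5; 0 0 0 -2; 0 0 0 -2"

```text
time: 34.83
tcp_pos: [0.5717, 0.0028, 0.0886]
ee_rot: [[0.673, -0.74, -0.002], [-0.74, -0.673, -0.004], [0.001, 0.004, -1.0]]
force: [-5.1, -8.4, 4.7]
width: 0.0118
gripper_force: 36.0
```

```bash
python3 s.py
```

```text
34.83 [0.5717 0.0028 0.0886] yaw -47.70 F [-5.1 -8.4  4.7] M [-1.46   0.992  0.052] w 0.0118 g 36.0 [4.802 0.09 ]
```

move_arm --commands "0 0 0 -0.5; 0 0 0 -1; 0 0 0 -1.5; 0 0 0 -2; 0 0 0 -2"

```text
time: 35.45
tcp_pos: [0.5716, 0.0028, 0.0886]
ee_rot: [[0.647, -0.763, -0.003], [-0.763, -0.647, -0.004], [0.001, 0.005, -1.0]]
force: [-5.7, -8.5, 5.5]
width: 0.0119
gripper_force: 36.0
```

```bash
python3 s.py
```

```text
35.45 [0.5716 0.0028 0.0886] yaw -49.70 F [-5.7 -8.5  5.5] M [-1.516  0.986  0.095] w 0.0119 g 36.0 [4.951 0.085]
```

move_arm --commands "0 0 0 -0.5; 0 0 0 -1; 0 0 0 -1.5; 0 0 0 -2; 0 0 0 -2"

```text
time: 36.08
tcp_pos: [0.5716, 0.0027, 0.0886]
ee_rot: [[0.62, -0.785, -0.003], [-0.785, -0.62, -0.004], [0.001, 0.005, -1.0]]
force: [-5.4, -9.3, 6.5]
width: 0.0119
gripper_force: 36.0
```

```bash
python3 s.py
```

```text
36.08 [0.5716 0.0027 0.0886] yaw -51.70 F [-5.4 -9.3  6.5] M [-1.596  1.097  0.054] w 0.0119 g 36.0 [5.1   0.077]
```

move_arm --commands "0 0 0 -0.5; 0 0 0 -1; 0 0 0 -1.5; 0 0 0 -2; 0 0 0 -2"

```text
time: 36.7
tcp_pos: [0.5715, 0.0027, 0.0886]
ee_rot: [[0.592, -0.806, -0.003], [-0.806, -0.592, -0.004], [0.001, 0.005, -1.0]]
force: [-6.4, -9.3, 6.2]
width: 0.012
gripper_force: 36.0
```

```bash
python3 s.py
```

```text
36.7 [0.5715 0.0027 0.0886] yaw -53.69 F [-6.4 -9.3  6.2] M [-1.53   1.171  0.062] w 0.0120 g 36.0 [5.215 0.092]
```

move_arm --commands "0 0 0 -0.5; 0 0 0 -1; 0 0 0 -1.5; 0 0 0 -2; 0 0 0 -2"

```text
time: 37.33
tcp_pos: [0.5714, 0.0026, 0.0886]
ee_rot: [[0.564, -0.826, -0.003], [-0.826, -0.564, -0.004], [0.002, 0.005, -1.0]]
force: [-7.0, -9.0, 6.3]
width: 0.0115
gripper_force: 36.0
```

```bash
python3 s.py
```

```text
37.33 [0.5714 0.0026 0.0886] yaw -55.69 F [-7.  -9.   6.3] M [-1.633  1.23   0.043] w 0.0115 g 36.0 [5.338 0.093]
```

move_arm --commands "0 0 0 -0.5; 0 0 0 -1; 0 0 0 -1.5; 0 0 0 -2; 0 0 0 -2"

```text
time: 37.95
tcp_pos: [0.5713, 0.0026, 0.0886]
ee_rot: [[0.535, -0.845, -0.003], [-0.845, -0.535, -0.004], [0.002, 0.005, -1.0]]
force: [-7.1, -9.4, 6.9]
width: 0.012
gripper_force: 36.0
```

```bash
python3 s.py
```

```text
37.95 [0.5713 0.0026 0.0886] yaw -57.67 F [-7.1 -9.4  6.9] M [-1.666  1.283  0.212] w 0.0120 g 36.0 [5.347 0.205]
```

Catch felt at a yaw of about -57.5° (tau6 0.205, against a base of 0.09). I confirm with 1° more, then back off into the play.

move_arm --commands "0 0 0 -0.5; 0 0 0 -1; 0 0 0 -1; 0 0 0 -1; 0 0 0 -1"

```text
time: 38.58
tcp_pos: [0.5713, 0.0026, 0.0886]
ee_rot: [[0.52, -0.854, -0.004], [-0.854, -0.52, -0.004], [0.002, 0.005, -1.0]]
force: [-8.4, -9.6, 6.2]
width: 0.0118
gripper_force: 36.0
```

```bash
python3 s.py
```

```text
38.58 [0.5713 0.0026 0.0886] yaw -58.65 F [-8.4 -9.6  6.2] M [-1.571  1.255  0.259] w 0.0118 g 36.0 [5.278 0.309]
```

move_arm --commands "0 0 0 1; 0 0 0 2; 0 0 0 3; 0 0 0 4; 0 0 0 4"

```text
time: 39.2
tcp_pos: [0.5714, 0.0026, 0.0886]
ee_rot: [[0.578, -0.816, -0.003], [-0.816, -0.578, -0.004], [0.002, 0.005, -1.0]]
force: [-7.2, -8.8, 6.8]
width: 0.0119
gripper_force: 36.0
```

```bash
python3 s.py
```

```text
39.2 [0.5714 0.0026 0.0886] yaw -54.69 F [-7.2 -8.8  6.8] M [-1.654  1.166  0.027] w 0.0119 g 36.0 [ 5.308 -0.012]
```

The catch is confirmed and the dial is now inside the gate's play. I release and go to the red bar.

move_arm --commands "0 0 0 0; 0 0 0 0; 0 0 20 0; 0 0 45 0; 0 0 60 0" --claw 0.45 --force 10

```text
time: 39.83
tcp_pos: [0.5731, 0.0052, 0.1495]
ee_rot: [[0.578, -0.816, 0.002], [-0.816, -0.578, 0.0], [0.001, -0.001, -1.0]]
force: [0.6, -0.6, 0.6]
width: 0.0409
gripper_force: 0.0
```

move_arm --commands "1 -40 0 6; 3 -80 0 12; 4 -120 0 18; 4 -158 0 18; 4 -158 0 18"

```text
time: 40.45
tcp_pos: [0.5764, -0.1552, 0.148]
ee_rot: [[0.8, -0.601, -0.0], [-0.601, -0.8, 0.0], [-0.0, -0.0, -1.0]]
force: [-0.1, 0.7, 0.2]
width: 0.0412
gripper_force: 0.0
```

```bash
python3 s.py; python3 - <<'E'
from h import *
w=wrist()
i=rectify(w,.50,.66,-.21,.04,.088,.0005);cv2.imwrite("pics/r6.png",i)
m=cv2.inRange(cv2.cvtColor(i,cv2.COLOR_BGR2HSV),(0,150,140),(8,255,255))
c=max(cv2.findContours(m,0,2)[0],key=cv2.contourArea);(u,v),s,a=cv2.minAreaRect(c);print("bar",.66-v*.0005,.04-u*.0005,s,a)
print([(np.round(x["xyz"],4).tolist(),round(x["confidence"],2)) for x in bot.spot_point("shutter_bar","wrist")[:2]])
E
```

```text
40.45 [ 0.5764 -0.1552  0.148 ] yaw -36.91 F [-0.1  0.7  0.2] M [0.06  0.011 0.03 ] w 0.0412 g 0.0 [-1.602 -0.172]
bar 0.5814156341552734 -0.15479310607910157 (16.99091339111328, 95.67452239990234) 36.38435363769531
[([0.5766, -0.1544, 0.0805], 0.85), ([0.5068, -0.0837, 0.0823], 0.19)]
```

View pics/r6.png

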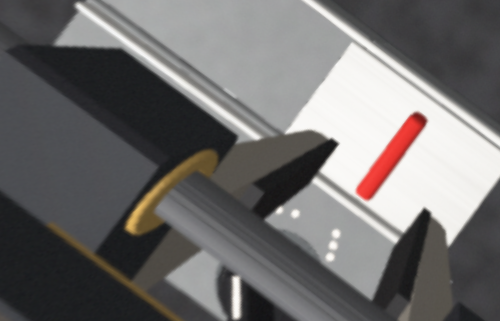

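The view shows the red bar at (392,155) between the open fingers, its yaw about -36.5°. I lower and grip lightly, then test 3 mm of travel.

move_arm --commands "1 1 -20 0; 2 1 -40 0; 2 1 -60 0; 2 1 -60 0; 2 1 -60 0"

```text
time: 41.18
tcp_pos: [0.5788, -0.1522, 0.0885]
ee_rot: [[0.802, -0.598, 0.0], [-0.598, -0.802, -0.0], [0.0, -0.0, -1.0]]
force: [0.3, -0.6, 0.2]
width: 0.0415
gripper_force: 0.0
```

move_arm --commands "0 0 0 0; 0 0 0 0; 0 0 0 0; 0 0 0 0; 0 0 0 0" --claw 0.0 --force 10

```text
time: 41.8
tcp_pos: [0.5786, -0.1525, 0.0887]
ee_rot: [[0.802, -0.598, 0.0], [-0.598, -0.802, -0.001], [0.001, 0.0, -1.0]]
force: [-2.6, -1.8, 2.7]
width: 0.0098
gripper_force: 10.0
```

```bash
python3 s.py
```

```text
41.8 [ 0.5786 -0.1525  0.0887] yaw -36.72 F [-2.6 -1.8  2.7] M [-0.174  0.209  0.08 ] w 0.0098 g 10.0 [0.963 0.087]
```

move_arm --commands "0.6 0.8 0 0; 1.2 1.6 0 0; 1.8 2.4 0 0; 1.8 2.4 0 0; 1.8 2.4 0 0"

```text
time: 42.42
tcp_pos: [0.5807, -0.1496, 0.0887]
ee_rot: [[0.802, -0.598, 0.001], [-0.598, -0.802, -0.0], [0.001, -0.0, -1.0]]
force: [-2.5, -1.2, 5.1]
width: 0.0097
gripper_force: 10.0
```

```bash
python3 s.py
```

```text
42.42 [ 0.5807 -0.1496  0.0887] yaw -36.72 F [-2.5 -1.2  5.1] M [-0.136  0.301  0.054] w 0.0097 g 10.0 [0.609 0.089]
```

The bar moves freely past 1.5 mm at about 2.5 N, so the lock is open. I slide on.

move_arm --commands "1.8 2.4 0 0; 6 8 0 0; 12 16 0 0; 18 24 0 0; 24 32 0 0"

```text
time: 43.05
tcp_pos: [0.6044, -0.1174, 0.0887]
ee_rot: [[0.802, -0.598, -0.0], [-0.598, -0.802, -0.0], [-0.0, 0.0, -1.0]]
force: [-2.8, -1.9, 6.0]
width: 0.0098
gripper_force: 10.0
```

```bash
python3 s.py
```

```text
43.05 [ 0.6044 -0.1174  0.0887] yaw -36.72 F [-2.8 -1.9  6. ] M [-0.147  0.543  0.096] w 0.0098 g 10.0 [ 0.245 -0.046]
```

move_arm --commands "6 8 0 0; 12 16 0 0; 18 24 0 0; 24 32 0 0; 24 32 0 0"

```text
time: 43.68
tcp_pos: [0.6289, -0.0842, 0.0886]
ee_rot: [[0.802, -0.597, 0.001], [-0.597, -0.802, 0.002], [-0.0, -0.002, -1.0]]
force: [-1.4, 2.1, 5.9]
width: 0.0098
gripper_force: 10.0
```

```bash
python3 s.py
```

```text
43.67 [ 0.6289 -0.0842  0.0886] yaw -36.69 F [-1.4  2.1  5.9] M [0.565 0.2   0.051] w 0.0098 g 10.0 [-1.489  0.119]
```

move_arm --commands "0.9 1.2 0 0; 1.8 2.4 0 0; 2.7 3.6 0 0; 3.3 4.4 0 0; 3.3 4.4 0 0"

```text
time: 44.3
tcp_pos: [0.6311, -0.0813, 0.0886]
ee_rot: [[0.802, -0.598, -0.002], [-0.598, -0.802, -0.0], [-0.001, 0.001, -1.0]]
force: [-3.9, -2.2, 7.8]
width: 0.0101
gripper_force: 10.0
```

```bash
python3 s.py
```

```text
44.3 [ 0.6311 -0.0813  0.0886] yaw -36.71 F [-3.9 -2.2  7.8] M [-0.231  0.866  0.103] w 0.0101 g 10.0 [1.201 0.088]
```

move_arm --commands "0.6 0.8 0 0; 1.2 1.6 0 0; 1.5 2 0 0; 1.5 2 0 0; 1.5 2 0 0"

```text
time: 44.92
tcp_pos: [0.6312, -0.0812, 0.0886]
ee_rot: [[0.802, -0.598, -0.005], [-0.598, -0.802, -0.003], [-0.002, 0.005, -1.0]]
force: [-9.8, -7.0, 9.9]
width: 0.0101
gripper_force: 10.0
```

```bash
python3 s.py
```

```text
44.92 [ 0.6312 -0.0812  0.0886] yaw -36.72 F [-9.8 -7.   9.9] M [-1.193  1.813  0.071] w 0.0101 g 10.0 [5.123 0.066]
```

At the stop: 88.6 mm of measured travel, force rising to about 12 N with no further motion. I release and rise clear.

move_arm --commands "-0.9 -1.2 0 0; -0.9 -1.2 0 0; -0.9 -1.2 0 0; -0.9 -1.2 0 0; -0.9 -1.2 0 0" --claw 0.45

```text
time: 45.55
tcp_pos: [0.6322, -0.0803, 0.0882]
ee_rot: [[0.802, -0.598, -0.0], [-0.598, -0.802, 0.0], [-0.0, -0.0, -1.0]]
force: [-0.2, 0.9, -0.6]
width: 0.0413
gripper_force: 0.0
```

move_arm --commands "0 0 20 0; 0 0 45 0; 0 0 70 0; -20 0 90 0; -40 0 100 0"

```text
time: 46.18
tcp_pos: [0.5929, -0.0809, 0.1916]
ee_rot: [[0.802, -0.598, 0.004], [-0.598, -0.802, -0.001], [0.004, -0.001, -1.0]]
force: [0.1, -0.2, -0.3]
width: 0.0411
gripper_force: 0.0
```

```bash
python3 s.py; python3 - <<'E'
from h import *
w=wrist();z=.088
i=rectify(w,.56,.72,-.19,.04,z,.0005)
m=cv2.inRange(cv2.cvtColor(i,cv2.COLOR_BGR2HSV),(0,150,140),(8,255,255))
c=max(cv2.findContours(m,0,2)[0],key=cv2.contourArea);(u,v),s,a=cv2.minAreaRect(c);print("bar",.72-v*.0005,.04-u*.0005,s,a)
print([(np.round(x["xyz"],4).tolist(),round(x["confidence"],2)) for x in bot.spot_point("shutter_bar","wrist")[:2]])
E
```

```text
46.17 [ 0.5929 -0.0809  0.1916] yaw -36.72 F [ 0.1 -0.2 -0.3] M [ 0.049 -0.015 -0.023] w 0.0411 g 0.0 [0.681 0.093]
bar 0.6340606994628906 -0.08239450073242188 (17.579627990722656, 95.9621810913086) 36.25383758544922
[([0.6299, -0.0824, 0.0805], 0.59)]
```

```bash
python3 -c "
from plant import bot
print(bot.job_done())"
```

```text
the job is handed in; nothing more can be done
None
```

The safe is open and the job is handed in at about 46 s, verdict not reported: both dials are in their gates, the shutter is at its stop (camera: the bar moved about 89.5 mm) and the arm is clear; on my first approach the fingers knocked the right dial before I gripped it properly.

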